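# Put the bone-surgery set back together

### The job

Put the surgery set back together for the steriliser, in this order: nest the steel basket flat in the grey container, pack the large L-shaped module flat into the basket, then the small L-shaped module into the space that is left, so that both lie flat side by side around the basket's post, and last stand the steel cup upright on the round rubber pad of the large module. Set each thing down rather than dropping it, let go of it before the next, and do not knock over the bottle or the jar.

Things in the scene. Friction and masses are not known exactly. Their poses are not given: they have to be found in the camera images.
- container: Grey plastic open container, fixed to the table: outside 200 (its x) x 160 (y) x 22 mm high, walls and floor 5 mm thick (inside 190 x 150). Origin: centre of its underside, on the table; z up. It, the basket and the large module swap places between starts.
- basket: Steel basket, loose, 0.3 kg: outside 178 (its x) x 138 (y) mm, walls 14 mm high, walls and floor 4 mm thick (inside 170 x 130), dark dots on the floor; in its centre a steel lifting post, 14 mm in x, 24 mm in y, top 60 mm above the underside. Origin: centre of its underside, below the post. Goes in the container with long sides parallel, either way round.
- large_module: L-shaped aluminium plate, 0.3 kg, 18 mm thick. Origin: underside, below its black grip fin (12 in x, 30 in y, top 53 mm up). Covers x -38 to 14, y -97 to 23 (screws) and x 14 to 122, y -17 to 23 mm (drill bits; rubber pad 38 mm across, top 20 mm up, centre x 100, y 3). Packed, its origin is at x -42, y 37 mm in the basket's frame with axes parallel (or half turned: 42, -37); 5 mm play.
- small_module: L-shaped aluminium plate, 0.2 kg, 18 mm thick. Origin: underside, below its black grip fin (12 in x, 26 in y, top 53 mm up). Covers x -14 to 34, y -19 to 56 (screws) and x -69 to -14, y -19 to 15 mm (drill bits). Packed, its axes point as the large module's do and its origin is at x 46, y -41 mm in the basket's frame (or, if the large one is half turned: -46, 41); 5 mm play.
- cup: Small open steel cup, loose, 60 g, 34 mm in diameter, 42 mm high, wall 2.5 mm, standing upright. Origin: centre of its underside.
- bottle: Amber bottle with white cap, 58 mm in diameter, 125 mm high, standing among the task things; leave it standing. Origin: centre of its underside.
- jar: White jar with steel lid, 72 mm in diameter, 95 mm high, standing among the task things; leave it standing. Origin: centre of its underside.
Not all that is in view belongs to the job. Leave any yellow look-alike of the small_module alone.

How it is judged:
By the outcome, as a careful person would: the job done as asked, in the order asked, and still so for the second after the job is handed in, with the robot touching nothing.
It also fails if it takes over 128 s, if anything falls off the work surface, if the arm or the gripper's body presses on something with over 40 N, if the wrist force passes 120 N, or if a joint passes its speed limit or range.

### The arm

A 6-joint arm with a two-finger parallel gripper is mounted at the origin on the work surface. World frame = base frame: x ahead of the robot, y to its left, z up, the work surface at z = 0. Lengths are in m, angles in rad, forces in N, time in s.
With the tool pointing down it reaches from about 0.25 to 0.775 m from the base axis. Payload 4 kg.
Tool frame: the origin (TCP) lies midway between the tips of the shut fingers; the grasp point (between the pads) lies 19 mm behind it; z points along the fingers, y is the direction in which the jaws open and shut (so a half turn about z gives the same grasp; the last joint's range is limited). The gripper opens to 94 mm and grips with 3 to 60 N. Pads are 16 mm wide; open, the fingers measure 119 mm over their backs; the gripper's body (75 mm by 177 mm) begins 78 mm behind the grasp point.
Start: joints at [1.115, 0.087, 1.371, -0, 1.684, -0.103], TCP at [0.19, 0.516, 0.206] pointing down, gripper open.
Joint ranges: [-3.1, 3.1], [-0.76, 2.03], [0.27, 2.55], [-1.08, 4.22], [0.17, 2.65], [-2.57, 2.57]. Speed limits (rad/s): [2.79, 2.79, 3.14, 3.14, 3.14, 3.14].

### API

Orientations are given as [roll, pitch, yaw] about the fixed x, y, z axes, in that order (R = Rz(yaw) Ry(pitch) Rx(roll)).
In Python, from bench import robot, cams gives the robot as it stands.
- The arm moves only by the tool step_arm, never from a script. Its argument "plan" is a list that holds one entry, the list of rows, each a list of 5 numbers: the shift along the world's x, y, z in mm, then the turn about the world's z in rad, then the opening in per cent of the stroke, from 0 (shut) to 100 (fully open). In form: [[[tx, ty, tz, turn, fingers], ...]]. A call has 1 to 8 rows; each row is the pose to reach, as a shift and turn from the pose commanded when the call began; what a row does not reach only later rows make up. A row lasts 1/12 s, in which the tool goes at most 41.7 mm and 7.16 degrees, less where a joint would pass 70% of its speed; a pose out of reach is approached as far as the arm can. A call with a gripper value outside its range is refused whole. The fingers move at their own pace and stop on an object; the grip force is fixed at half the most. Time passes only in rows, so rows that repeat a pose let the fingers close. It gives the time, the measured TCP pose, the force and the opening at its end, in the units of the state.
- robot.get_obs(): the state, without advancing time (a new reading comes with each control period).
- cams.snapshot(name): name is "side" or "top"; returns a dict with "frame" (420x560x3 uint8, red, green, blue), "camera_matrix" (3x3 intrinsics, pixels), "origin" and "attitude" of the camera in the world. Camera axes: x right, y down, z forward; pixel columns grow to the right and rows downward; lengths in m; the calibration is good to about 2 mm. A picture is of the moment at which its call begins. There is no depth.
- robot.close_job(): hands the job in, once; it reports no verdict.
The state is a dict: "time": time; "joint_positions": joint angles; "qvel": joint speeds; "joint_torque": joint torques, N m; "tool_pos": TCP position; "ee_rot": TCP orientation; "wrist_force": force on the tool from outside, world axes, zero at the start; "wrist_torque": the same for the moment, N m; "width": finger opening in m.
Only numpy, scipy, OpenCV 4.12 (cv2) and the standard library are available. Lean on these libraries where they do the work, as an engineer would, in place of code of your own. Each camera call takes 0.05 s, during which the arm holds its last target. There are 200 camera calls.

## Working session

There is one attempt and no reset: what is moved stays moved. The work goes in short steps, Python scripts to look and compute and a tool call to move; the robot and the scene stay as the last step left them, time stands still between calls to the robot, and variables do not carry over. Pictures are saved under pics/ and viewed, about 12 in all and at most 16, crops included, and the job is handed in when it is done.

Besides the shell and the picture viewer there is one more tool, called by a JSON object that holds its "name" and its "arguments". step_arm: Moves the arm, as the interface text tells. Its arguments: {"type":"object","properties":{"plan":{"type":"array"}},"required":["plan"]}

```bash
mkdir -p pics; cat > h.py <<'E'
import numpy as np, cv2
from bench import robot, cams
from scipy.spatial.transform import Rotation as R
def snap(n,save=None):
    s=cams.snapshot(n)
    if save: cv2.imwrite('pics/'+save,cv2.cvtColor(s['frame'],cv2.COLOR_RGB2BGR))
    return s
def rot(s):
    a=np.array(s['attitude'],float)
    return a if a.shape==(3,3) else (R.from_euler('xyz',a).as_matrix() if a.size==3 else R.from_quat(a).as_matrix())
def ray(s,uv,z):
    uv=np.atleast_2d(np.array(uv,float)); K=np.array(s['camera_matrix']); o=np.array(s['origin'])
    d=np.c_[uv,np.ones(len(uv))]@np.linalg.inv(K).T@rot(s).T
    return o+d*((z-o[2])/d[:,2])[:,None]
def proj(s,p):
    p=(np.atleast_2d(p)-np.array(s['origin']))@rot(s); q=p@np.array(s['camera_matrix']).T
    return q[:,:2]/q[:,2:]
E
python3 - <<'E'
from h import *
for n in('top','side'):
    s=snap(n,n+'0.png'); print(n,s['camera_matrix'],s['origin'],s['attitude'],s['frame'].shape)
print(robot.get_obs())
E
```

```text
top [[483.39630893   0.         283.06336739]
 [  0.         483.39630893 211.73778964]
 [  0.           0.           1.        ]] [ 0.41144268 -0.05226409  1.45509976] [-3.06232220e+00  2.70232173e-03 -1.54090503e+00] (420, 560, 3)
side [[382.87614755   0.         276.51444475]
 [  0.         382.87614755 210.2263284 ]
 [  0.           0.           1.        ]] [0.32840488 0.65544976 0.67838588] [-2.30073911 -0.01752189 -2.84738857] (420, 560, 3)
{'time': 0.1, 'joint_positions': array([ 1.11488856e+00,  8.78685713e-02,  1.37207742e+00, -2.94971174e-05,
        1.68363251e+00, -1.03084704e-01]), 'qvel': array([-0.00096267, -0.00272885, -0.00314122,  0.0017614 ,  0.00201642,
       -0.00091585]), 'joint_torque': array([ 2.78518441e-03, -3.41250765e+01, -3.03302801e+01,  7.19676423e-02,
        3.03796912e-02, -8.49148660e-05]), 'tool_pos': array([0.18983633, 0.51566678, 0.20444113]), 'ee_rot': array([-3.13961433e+00, -1.75187459e-04,  2.78876613e+00]), 'wrist_force': array([-0.00281145,  0.14844611, -0.65554663]), 'wrist_torque': array([ 0.02764305,  0.01818403, -0.04127911]), 'width': 0.09414209453194197}
```

View pics/top0.png

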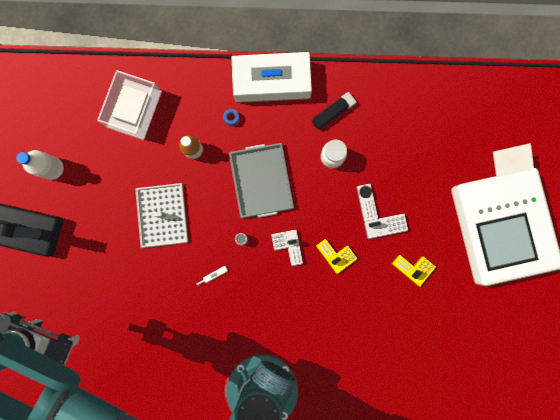

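View pics/side0.png

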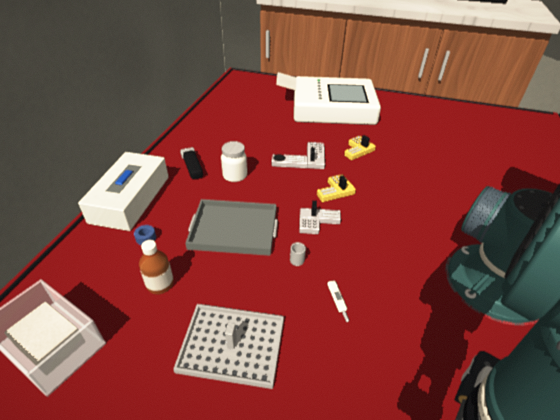

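Top view shows: basket (162,215), container (262,180), large module (380,212), small module (288,244), cup (241,239), bottle (191,147) and jar (334,154). Candidates for the small module are the white-grey one at (288,244) and the yellow ones at (337,256) and (414,267). The grey aluminium one fits, and the yellow ones are look-alikes. Next I measure and confirm in an enlarged crop.

```bash
cat > seg.py <<'E'
from h import *
def comps(s,minarea=60,S=4):
    f=cv2.resize(s['frame'],None,fx=S,fy=S,interpolation=cv2.INTER_CUBIC)
    f=f.astype(int); r,g,b=f[...,0],f[...,1],f[...,2]
    m=((np.minimum(g,b)>0.45*r)&(r>45)).astype(np.uint8)   # not red, not black
    cs,_=cv2.findContours(m,cv2.RETR_EXTERNAL,cv2.CHAIN_APPROX_NONE)
    return [c for c in cs if cv2.contourArea(c)>minarea*S*S], m
def px(c,S=4): return (c.reshape(-1,2)+0.5)/S-0.5
E
python3 - <<'E'
from seg import *
s=snap('top'); cs,m=comps(s)
im=cv2.cvtColor(s['frame'],cv2.COLOR_RGB2BGR)
im=cv2.resize(im,None,fx=4,fy=4,interpolation=cv2.INTER_CUBIC)
for c in cs:
    p=px(c); u=p.mean(0)
    if not(120<u[0]<430 and 120<u[1]<290): continue
    cv2.drawContours(im,[c],-1,(0,255,0),1)
    z=.022 if abs(u[0]-262)<15 and abs(u[1]-180)<15 else .014 if u[0]<190 and u[1]>170 else .018
    w=ray(s,p,z)[:,:2]*1000
    rc=cv2.minAreaRect(w.astype(np.float32)); ap=cv2.approxPolyDP(w.astype(np.float32)[:,None],6,True)[:,0]
    print(u.round(),'rect',np.round(rc[0],1),np.round(rc[1],1),round(rc[2],1),'poly',ap.round().astype(int).tolist())
cv2.imwrite('pics/c1.png',im[620:1120,880:1680])
E
```

```text
[212. 276.] rect [328.8 160.2] [ 22.2 102.3] 30.8 poly [[352, 115], [360, 128], [305, 206], [313, 168], [342, 117]]
[241. 239.] rect [441.7  77.9] [35.6 38.7] 1.7 poly [[452, 95], [426, 89], [433, 60], [456, 67]]
[288. 246.] rect [416.1 -59.1] [106.3  78.6] 12.7 poly [[459, -11], [411, -23], [418, -60], [369, -72], [374, -107], [473, -85]]
[378. 214.] rect [ 544.9 -339.3] [164.1 125.8] 13.2 poly [[610, -262], [454, -297], [481, -416], [531, -405], [516, -328], [618, -302]]
[161. 215.] rect [505.5 318.9] [182.8 144.4] 8.2 poly [[604, 264], [583, 402], [408, 376], [428, 236]]
[261. 180.] rect [617.7  24.4] [218.2 164.5] 12.2 poly [[733, -32], [725, 44], [701, 123], [505, 81], [509, 12], [538, -75]]
[196. 152.] rect [699.  222.8] [33.7 59.2] 48.1 poly [[729, 212], [703, 218], [690, 235], [690, 254], [683, 250], [678, 227], [684, 213], [708, 203]]
[334. 153.] rect [ 706.8 -191.9] [77.  90.4] 64.8 poly [[751, -198], [738, -168], [703, -151], [674, -160], [663, -185], [669, -211], [707, -232], [735, -226]]
[186. 141.] rect [730.3 254.9] [35.8 32.5] 47.5 poly [[745, 266], [733, 273], [719, 266], [716, 243], [738, 240], [747, 252]]
```

View pics/c1.png

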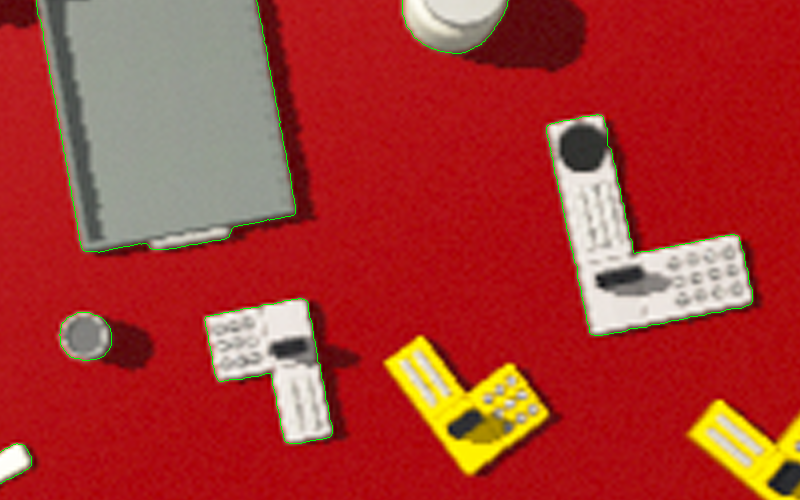

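Crop confirms it: the small module is the grey aluminium L at about (289,240). The yellow L's at (337,256) and (414,267) are left alone. The large one has its black pad at (366,191). Now the poses, taking the silhouette at mid-height so near and far edge parallax cancels.

```bash
cat > pose.py <<'E'
from seg import *
LG=np.array([[-38,23],[122,23],[122,-17],[14,-17],[14,-97],[-38,-97]],float)
SM=np.array([[34,56],[34,-19],[-69,-19],[-69,15],[-14,15],[-14,56]],float)
def lines(w,nom):
    """refine nominal world corners: fit a line to the contour points along each edge, intersect"""
    n=len(nom); L=[]
    for i in range(n):
        a,b=nom[i],nom[(i+1)%n]; d=(b-a)/np.linalg.norm(b-a); l=np.linalg.norm(b-a)
        t=(w-a)@d; o=(w-a)@np.array([-d[1],d[0]])
        q=w[(t>.2*l)&(t<.8*l)&(abs(o)<7)]
        vx,vy,x,y=cv2.fitLine(q.astype(np.float32),cv2.DIST_HUBER,0,.01,.01).ravel(); L.append((vx,vy,x,y))
    out=[]
    for i in range(n):
        p,q=L[i-1],L[i]; A=np.array([[p[0],-q[0]],[p[1],-q[1]]]); t=np.linalg.solve(A,[q[2]-p[2],q[3]-p[3]])
        out.append([p[2]+t[0]*p[0],p[3]+t[0]*p[1]])
    return np.array(out)
def rigid(loc,w):
    a,b=loc.mean(0),w.mean(0)
    H=(loc-a).T@(w-b); th=np.arctan2(H[0,1]-H[1,0],H[0,0]+H[1,1])
    M=np.array([[np.cos(th),-np.sin(th)],[np.sin(th),np.cos(th)]])
    t=b-M@a; return t,np.degrees(th),np.linalg.norm(loc@M.T+t-w,axis=1).round(1)
E
python3 - <<'E'
from pose import *
s=snap('top'); cs,m=comps(s)
def find(uv): return px(min(cs,key=lambda c:np.linalg.norm(px(c).mean(0)-uv)))
def box(a,b): return np.array([[a,b],[a,-b],[-a,-b],[-a,b]],float)
for n,uv,z,loc,x,y,th in [('large',(378,214),.009,LG,492,-313,12.7),('small',(288,246),.009,SM,441,-65,12.5),('basket',(161,215),.007,box(89,69),505,319,8.2),('cont',(261,180),.011,box(100,80),618,25,12.2)]:
    w=ray(s,find(uv),z)[:,:2]*1000; nom=loc
    c,sn=np.cos(np.radians(th)),np.sin(np.radians(th)); nom=loc@np.array([[c,sn],[-sn,c]])+[x,y]
    for k in range(3):
        cor=lines(w,nom); t,a,e=rigid(loc,cor)
        c,sn=np.cos(np.radians(a)),np.sin(np.radians(a)); nom=loc@np.array([[c,sn],[-sn,c]])+t
    print(n,t.round(1),round(a,2),'resid',e)
# fins (black, top z 53), post
f=cv2.resize(s['frame'],None,fx=4,fy=4,interpolation=cv2.INTER_CUBIC)
d=(f.max(2)<60).astype(np.uint8)
cs2,_=cv2.findContours(d,0,cv2.CHAIN_APPROX_NONE)
for c in cs2:
    p=px(c);u=p.mean(0)
    if cv2.contourArea(c)>300 and 200<u[0]<430 and 180<u[1]<280:
        r=cv2.minAreaRect(p.astype(np.float32));print('dark',u.round(1),np.round(r[1],1),(ray(s,u,.053)[0]*1000).round(),(ray(s,u,.035)[0]*1000).round())
print('cup',[(ray(s,[find((241,239)).min(0)/2+find((241,239)).max(0)/2],z)[0]*1000).round() for z in(.042,.021)])
print('bottle',(ray(s,(186,141),.125)*1000).round(),'jar',(ray(s,(334,150),.095)*1000).round())
E
```

```text
large [ 497.  -315.3] 13.3 resid [3.8 3.7 1.9 2.  2.  2.5]Traceback (most recent call last):
  File "<stdin>", line 9, in <module>
  File "pose.py", line 11, in lines
    vx,vy,x,y=cv2.fitLine(q.astype(np.float32),cv2.DIST_HUBER,0,.01,.01).ravel(); L.append((vx,vy,x,y))
              ~~~~~~~~~~~^^^^^^^^^^^^^^^^^^^^^^^^^^^^^^^^^^^^^^^^^^^^^^^
cv2.error: OpenCV(4.12.0) /io/opencv/modules/imgproc/src/linefit.cpp:50: error: (-215:Assertion failed) count > 0 in function 'fitLine2D_wods'
```

```bash
cat > all.py <<'E'
from pose import *
s=snap('top'); cs,m=comps(s)
def find(uv): return px(min(cs,key=lambda c:np.linalg.norm(px(c).mean(0)-uv)))
def box(a,b): return np.array([[a,b],[a,-b],[-a,-b],[-a,b]],float)
def est(uv,z,loc,x,y,th):
    w=ray(s,find(uv),z)[:,:2]*1000
    for k in range(4):
        c,sn=np.cos(np.radians(th)),np.sin(np.radians(th)); nom=loc@np.array([[c,sn],[-sn,c]])+[x,y]
        (x,y),th,e=rigid(loc,lines(w,nom))
    return np.round([x,y,th],1),e
if __name__=='__main__':
    for n,*a in [('large',(378,214),.009,LG,496,-312,12.7),('small',(288,246),.009,SM,436,-74,12.6),('basket',(161,215),.007,box(89,69),505,319,8.2),('cont',(261,180),.011,box(100,80),618,25,12.2)]:
        print(n,*est(*a))
    f=cv2.resize(s['frame'],None,fx=4,fy=4,interpolation=cv2.INTER_CUBIC)
    d=(f.max(2)<60).astype(np.uint8)
    cs2,_=cv2.findContours(d,0,cv2.CHAIN_APPROX_NONE)
    for c in cs2:
        p=px(c);u=p.mean(0)
        if cv2.contourArea(c)>300 and 200<u[0]<430 and 180<u[1]<280:
            r=cv2.minAreaRect(p.astype(np.float32));print('dark',u.round(1),np.round(r[1],1),(ray(s,u,.053)[0]*1000).round(),(ray(s,u,.035)[0]*1000).round())
    q=find((241,239))
    print('cup',[(ray(s,[q.min(0)/2+q.max(0)/2],z)[0]*1000).round() for z in(.042,.021)])
    print('bottle',(ray(s,(186,141),.125)*1000).round(),'jar',(ray(s,(334,150),.095)*1000).round())
E
python3 all.py
```

```text
large [ 497.1 -315.3   13.2] [3.7 3.6 1.6 2.1 2.3 2.6]
small [436.7 -73.   12.5] [2.  2.1 2.5 1.2 1.8 1.2]
basket [506.  320.8   8.3] [3.6 3.4 3.7 3.6]
cont [620.1  24.7  12.1] [3.3 2.8 3.3 2.8]
dark [416.4 274.2] [5.3 8.5] [ 354. -434.   53.] [ 353. -439.   35.]
dark [335.8 260.5] [3.5 8.3] [ 386. -201.   53.] [ 386. -203.   35.]
dark [374.3 224. ] [ 2.8 10.8] [ 495. -311.   53.] [ 496. -314.   35.]
dark [365.2 191.8] [10.2 11. ] [ 588. -283.   53.] [ 590. -286.   35.]
cup [array([441.,  75.,  42.]), array([442.,  77.,  21.])]
bottle [[707. 232. 125.]] jar [[ 700. -185.   95.]]
```

Measured poses are self-consistent: fin (496,-314) matches the large origin (497,-315), and edges fall within blur. First I go over the basket post.

{"name": "step_arm", "arguments": {"plan": [[[316,-195,-60,-1.073,60],[316,-195,-60,-1.073,60],[316,-195,-60,-1.073,60],[316,-195,-60,-1.073,60],[316,-195,-60,-1.073,60],[316,-195,-60,-1.073,60],[316,-195,-60,-1.073,60],[316,-195,-60,-1.073,60]]]}}

```text
time: 0.92
tool_pos: [0.4715, 0.342, 0.152]
ee_rot: [3.141, -0.0, 1.783]
wrist_force: [-0.2, 1.0, 1.0]
width: 0.0567
```

{"name": "step_arm", "arguments": {"plan": [[[0,0,0,0,60],[0,0,0,0,60]]]}}

```text
time: 1.08
tool_pos: [0.4712, 0.3416, 0.151]
ee_rot: [-3.139, 0.001, 1.785]
wrist_force: [-0.6, 1.1, 0.4]
width: 0.0567
```

{"name": "step_arm", "arguments": {"plan": [[[35,-21,-40,-0.069,60],[35,-21,-75,-0.069,60],[35,-21,-100,-0.069,60],[35,-21,-122,-0.069,60],[35,-21,-122,-0.069,60]]]}}

```text
time: 1.5
tool_pos: [0.5, 0.3213, 0.0242]
ee_rot: [-3.13, 0.003, 1.722]
wrist_force: [-1.2, -0.7, -1.0]
width: 0.0567
```

```bash
python3 - <<'E'
from h import *
s=snap('side'); f=cv2.resize(s['frame'][270:420,120:320],None,fx=4,fy=4,interpolation=cv2.INTER_CUBIC)
cv2.imwrite('pics/g1.png',f[...,::-1]); print(robot.get_obs()['tool_pos'],robot.get_obs()['ee_rot'])
E
```

```text
[0.50188553 0.32231075 0.02751332] [-3.13506550e+00  1.69975974e-03  1.72220903e+00]
```

View pics/g1.png

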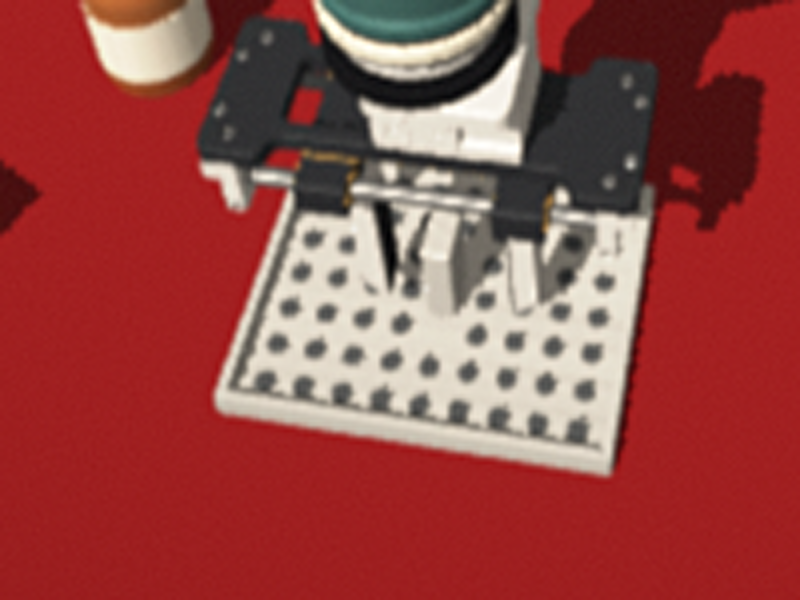

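The post (crop (447,265)) sits between the open fingers. Close and lift.

{"name": "step_arm", "arguments": {"plan": [[[3,-1,0,-0.006,60],[3,-1,0,-0.006,0],[3,-1,0,-0.006,0],[3,-1,0,-0.006,0],[3,-1,0,-0.006,0],[3,-1,0,-0.006,0],[3,-1,0,-0.006,0],[3,-1,0,-0.006,0]]]}}

```text
time: 2.22
tool_pos: [0.5071, 0.3212, 0.0306]
ee_rot: [-3.139, -0.0, 1.714]
wrist_force: [-2.6, -0.8, 0.0]
width: 0.0138
```

{"name": "step_arm", "arguments": {"plan": [[[0,0,10,0,0],[0,0,25,0,0],[0,0,50,0,0],[0,0,60,0,0],[0,0,60,0,0]]]}}

```text
time: 2.63
tool_pos: [0.5103, 0.3224, 0.094]
ee_rot: [3.135, -0.002, 1.714]
wrist_force: [0.1, -0.6, -2.8]
width: 0.0139
```

```bash
python3 - <<'E'
from h import *
s=snap('top'); o=robot.get_obs(); print({k:np.round(o[k],4) for k in('time','tool_pos','ee_rot','wrist_force','wrist_torque','width')})
f=cv2.resize(s['frame'][130:270,100:300],None,fx=4,fy=4,interpolation=cv2.INTER_CUBIC)
cv2.imwrite('pics/g2.png',f[...,::-1])
E
```

```text
{'time': np.float64(2.6833), 'tool_pos': array([0.5092, 0.3218, 0.0919]), 'ee_rot': array([ 3.1379e+00, -1.1000e-03,  1.7137e+00]), 'wrist_force': array([-0.9516, -0.6392, -3.6364]), 'wrist_torque': array([-0.1378,  0.0616, -0.0024]), 'width': np.float64(0.0139)}
```

View pics/g2.png

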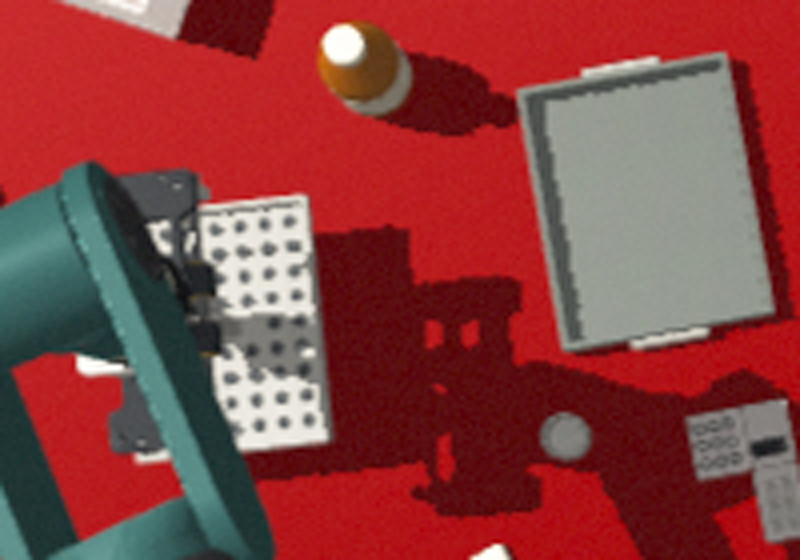

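Basket is held (13.9 mm, ~3 N). Carry it to the container, passing clear of the bottle.

{"name": "step_arm", "arguments": {"plan": [[[0,-30,20,0.02,0],[5,-70,20,0.04,0],[10,-110,20,0.068,0],[25,-148,20,0.068,0],[45,-183,20,0.068,0],[66,-217,20,0.068,0],[85,-250,20,0.068,0],[100,-280,20,0.068,0]]]}}

```text
time: 3.35
tool_pos: [0.6081, 0.0388, 0.108]
ee_rot: [-3.139, -0.0, 1.781]
wrist_force: [-0.1, -0.5, -2.9]
width: 0.014
```

{"name": "step_arm", "arguments": {"plan": [[[12,-17,0,0,0],[12,-17,0,0,0],[12,-17,0,0,0],[12,-17,0,0,0],[12,-17,0,0,0],[12,-17,0,0,0]]]}}

```text
time: 3.85
tool_pos: [0.6194, 0.0257, 0.1099]
ee_rot: [-3.141, -0.0, 1.784]
wrist_force: [0.4, -0.5, -2.9]
width: 0.0142
```

```bash
python3 - <<'E'
from h import *
o=robot.get_obs(); print({k:np.round(o[k],4) for k in('time','tool_pos','ee_rot','wrist_force','wrist_torque','width')})
s=snap('top'); t=snap('side')
f=cv2.resize(s['frame'][130:230,210:320],None,fx=4,fy=4,interpolation=cv2.INTER_CUBIC)
g=cv2.resize(t['frame'][170:270,170:290],None,fx=4,fy=4,interpolation=cv2.INTER_CUBIC)[:400,:440]
cv2.imwrite('pics/g3.png',np.hstack([f,g])[...,::-1][:,:800])
E
```

```text
{'time': np.float64(3.85), 'tool_pos': array([0.6194, 0.0257, 0.1099]), 'ee_rot': array([-3.1409e+00, -5.0000e-04,  1.7836e+00]), 'wrist_force': array([ 0.4495, -0.4646, -2.8561]), 'wrist_torque': array([-0.0069,  0.0408,  0.0451]), 'width': np.float64(0.0142)}
```

View pics/g3.png

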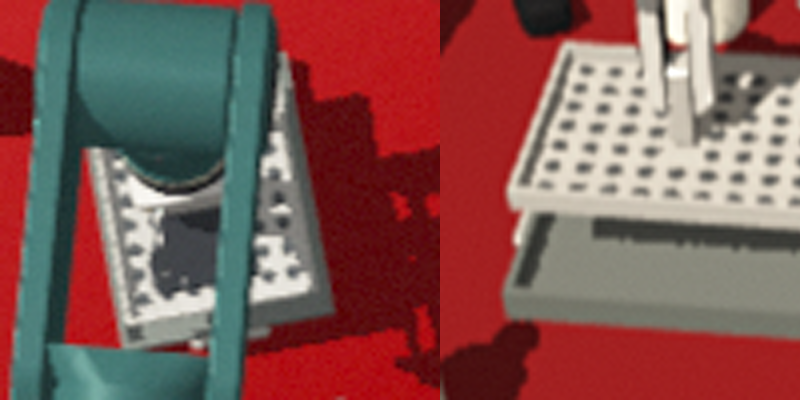

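The basket is level and aligned above the container, with parallel edges in both views. Lower.

{"name": "step_arm", "arguments": {"plan": [[[0,-1,-15,0,0],[0,-1,-35,0,0],[0,-1,-50,0,0],[0,-1,-60,0,0],[0,-1,-63,0,0],[0,-1,-66,0,0],[0,-1,-66,0,0],[0,-1,-66,0,0]]]}}

```text
time: 4.62
tool_pos: [0.6208, 0.0234, 0.0455]
ee_rot: [3.14, 0.001, 1.782]
wrist_force: [-0.6, 0.3, -2.3]
width: 0.014
```

{"name": "step_arm", "arguments": {"plan": [[[0,0,-2,0,0],[0,0,-4,0,0],[0,0,-6,0,0],[0,0,-7,0,0],[0,0,-8,0,0],[0,0,-8,0,0]]]}}

```text
time: 5.12
tool_pos: [0.62, 0.0233, 0.0361]
ee_rot: [-3.141, -0.0, 1.782]
wrist_force: [0.9, -1.4, -3.6]
width: 0.0138
```

{"name": "step_arm", "arguments": {"plan": [[[0,0,-1,0,0],[0,0,-2,0,0],[0,0,-2,0,0],[0,0,-2,0,0]]]}}

```text
time: 5.45
tool_pos: [0.6203, 0.0235, 0.0356]
ee_rot: [3.141, 0.0, 1.782]
wrist_force: [-3.2, 1.8, 5.0]
width: 0.0139
```

Contact (+5 N, z stopped at 35.6 = grasp height + 5 mm floor). Release and rise.

{"name": "step_arm", "arguments": {"plan": [[[0,0,0,0,30],[0,0,0,0,30],[0,0,0,0,30],[0,0,0,0,30],[0,0,20,0,30],[0,0,50,0,50],[0,0,80,0,50],[0,0,80,0,50]]]}}

```text
time: 6.12
tool_pos: [0.6243, 0.0231, 0.122]
ee_rot: [3.129, 0.003, 1.782]
wrist_force: [0.8, -0.1, 2.0]
width: 0.0448
```

```bash
python3 - <<'E'
from h import *
o=robot.get_obs(); print({k:np.round(o[k],4) for k in('time','tool_pos','ee_rot','wrist_force','width')})
E
```

```text
{'time': np.float64(6.1167), 'tool_pos': array([0.6243, 0.0231, 0.122 ]), 'ee_rot': array([3.1286, 0.0034, 1.7817]), 'wrist_force': array([ 0.7656, -0.1171,  1.961 ]), 'width': np.float64(0.0448)}
```

{"name": "step_arm", "arguments": {"plan": [[[-14,-38,0,0.01,60],[-28,-76,0,0.019,60],[-42,-114,0,0.019,60],[-56,-152,0,0.019,60],[-70,-190,0,0.019,60],[-84,-228,0,0.019,60],[-98,-266,0,0.019,60],[-111,-304,0,0.019,60]]]}}

```text
time: 6.78
tool_pos: [0.508, -0.2824, 0.1139]
ee_rot: [3.141, 0.0, 1.801]
wrist_force: [2.1, -0.1, -0.7]
width: 0.0563
```

{"name": "step_arm", "arguments": {"plan": [[[-12,-34,0,0,60],[-12,-34,-10,0,60],[-12,-34,-10,0,60],[-12,-34,-10,0,60],[-12,-34,-10,0,60]]]}}

```text
time: 7.2
tool_pos: [0.4975, -0.3133, 0.104]
ee_rot: [3.142, -0.001, 1.802]
wrist_force: [0.4, 0.1, 0.2]
width: 0.0565
```

```bash
python3 - <<'E'
from h import *
o=robot.get_obs(); print({k:np.round(o[k],4) for k in('time','tool_pos','ee_rot','wrist_force','width')})
s=snap('top'); t=snap('side')
f=cv2.resize(s['frame'][130:230,210:310],None,fx=4,fy=4,interpolation=cv2.INTER_CUBIC)
g=cv2.resize(t['frame'][110:210,240:340],None,fx=4,fy=4,interpolation=cv2.INTER_CUBIC)
cv2.imwrite('pics/g4.png',np.hstack([f,g])[...,::-1])
cv2.imwrite('pics/_top.png',s['frame'][...,::-1])
E
```

```text
{'time': np.float64(7.2), 'tool_pos': array([ 0.4975, -0.3133,  0.104 ]), 'ee_rot': array([ 3.1415e+00, -9.0000e-04,  1.8023e+00]), 'wrist_force': array([0.4268, 0.1346, 0.2026]), 'width': np.float64(0.0565)}
```

View pics/g4.png

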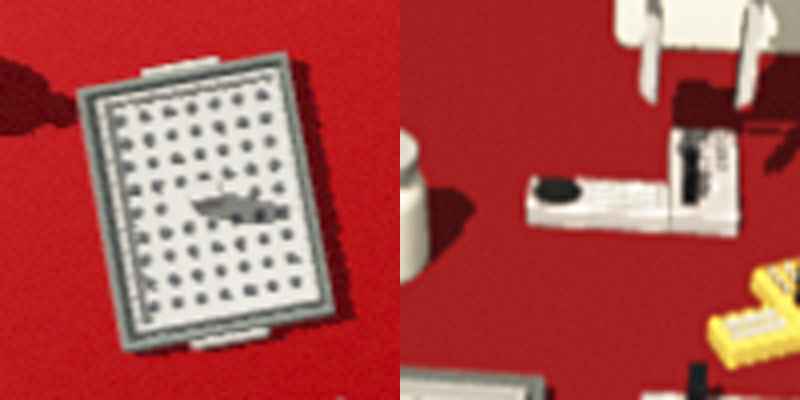

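Basket is nested, with a uniform grey margin on all sides. The fingers are centred above the large module's fin. Descend and grip.

{"name": "step_arm", "arguments": {"plan": [[[0,-1,-35,0,60],[0,-1,-60,0,60],[0,-1,-72,0,60],[0,-1,-78,0,60],[0,-1,-78,0,60],[0,-1,-78,0,60]]]}}

```text
time: 7.8
tool_pos: [0.498, -0.3157, 0.0274]
ee_rot: [3.14, 0.001, 1.802]
wrist_force: [0.1, 0.1, -1.0]
width: 0.0565
```

{"name": "step_arm", "arguments": {"plan": [[[0,0,0,0,0],[0,0,0,0,0],[0,0,0,0,0],[0,0,0,0,0],[0,0,0,0,0],[0,0,0,0,0],[0,0,0,0,0]]]}}

```text
time: 8.38
tool_pos: [0.4971, -0.3157, 0.0264]
ee_rot: [3.142, 0.0, 1.801]
wrist_force: [-0.1, 0.1, 0.0]
width: 0.0132
```

{"name": "step_arm", "arguments": {"plan": [[[0,0,5,0,0],[0,0,15,0,0],[0,0,35,0,0],[0,0,60,0,0],[0,0,85,0,0],[0,0,85,0,0],[0,0,85,0,0]]]}}

```text
time: 8.97
tool_pos: [0.498, -0.3164, 0.1132]
ee_rot: [3.139, 0.003, 1.801]
wrist_force: [0.1, 0.1, -3.6]
width: 0.0116
```

```bash
cat > bk.py <<'E'
# basket pose from the picture taken with the arm away: bright pixels (steel) in container area, wall-top outline
from all import *
im=cv2.imread('pics/_top.png')[...,::-1]
f=cv2.resize(im,None,fx=4,fy=4,interpolation=cv2.INTER_CUBIC)
m=(f.min(2)>165).astype(np.uint8); m[:, :840]=0; m[:,1240:]=0; m[:560]=0; m[900:]=0
m=cv2.morphologyEx(m,cv2.MORPH_CLOSE,np.ones((9,9)))
c=max(cv2.findContours(m,0,cv2.CHAIN_APPROX_NONE)[0],key=cv2.contourArea)
w=ray(s,px(c),.009)[:,:2]*1000; r=cv2.minAreaRect(w.astype(np.float32)); print('floor',np.round(r[0],1),np.round(r[1],1),r[2])
g=f.astype(int); cm=((np.minimum(g[...,1],g[...,2])>.45*g[...,0])&(g[...,0]>45)).astype(np.uint8)
c=[c for c in cv2.findContours(cm,0,cv2.CHAIN_APPROX_NONE)[0] if cv2.contourArea(c)>20000 and 900<c[:,0,0].mean()<1200 and 600<c[:,0,1].mean()<840]
cs[:]=c; print('cont',*est((261,180),.011,box(100,80),620,25,12.1))
E
python3 bk.py; python3 - <<'E'
from h import *
o=robot.get_obs(); print({k:np.round(o[k],4) for k in('time','tool_pos','ee_rot','wrist_force','wrist_torque','width')})
E
```

```text
floor [622.3  23.3] [179.6 139.8] 12.067904472351074
cont [620.2  24.7  12.2] [3.2 2.7 2.8 3.3]
{'time': np.float64(9.0167), 'tool_pos': array([ 0.4969, -0.3155,  0.1109]), 'ee_rot': array([-3.1415e+00, -3.0000e-04,  1.8008e+00]), 'wrist_force': array([ 0.1273,  0.5809, -4.1735]), 'wrist_torque': array([ 0.009 ,  0.1115, -0.0073]), 'width': np.float64(0.0119)}
```

Large module held (fin 11.9 mm, ~3–4 N). Basket origin from the image is (620.8,22.8) at 12.07° and from the gripper (620.2,23.5), so they agree. Carry the module, keeping x low until past the jar.

{"name": "step_arm", "arguments": {"plan": [[[0,30,25,0,0],[0,70,30,-0.01,0],[0,110,30,-0.019,0],[0,150,30,-0.019,0],[0,190,30,-0.019,0],[0,230,30,-0.019,0],[15,265,30,-0.019,0],[30,300,30,-0.019,0]]]}}

```text
time: 9.68
tool_pos: [0.5251, -0.0135, 0.1386]
ee_rot: [-3.137, -0.002, 1.782]
wrist_force: [0.6, -1.4, -2.7]
width: 0.0116
```

{"name": "step_arm", "arguments": {"plan": [[[25,30,0,0,0],[40,55,0,0,0],[45,66,0,0,0],[45,66,0,0,0],[45,66,0,0,0],[45,66,0,0,0],[45,66,0,0,0]]]}}

```text
time: 10.27
tool_pos: [0.5712, 0.0489, 0.1407]
ee_rot: [-3.14, 0.0, 1.78]
wrist_force: [0.3, 0.0, -3.4]
width: 0.012
```

```bash
python3 - <<'E'
from h import *
o=robot.get_obs(); print({k:np.round(o[k],4) for k in('time','tool_pos','ee_rot','wrist_force','wrist_torque','width')})
s=snap('top'); t=snap('side')
f=cv2.resize(s['frame'][110:230,210:310],None,fx=4,fy=4,interpolation=cv2.INTER_CUBIC)
g=cv2.resize(t['frame'][130:250,185:285],None,fx=4,fy=4,interpolation=cv2.INTER_CUBIC)
cv2.imwrite('pics/g5.png',np.hstack([f,g])[...,::-1])
E
```

```text
{'time': np.float64(10.2667), 'tool_pos': array([0.5712, 0.0489, 0.1407]), 'ee_rot': array([-3.1401e+00,  3.0000e-04,  1.7799e+00]), 'wrist_force': array([ 2.9990e-01,  3.0000e-03, -3.3801e+00]), 'wrist_torque': array([-0.0158,  0.0677,  0.0131]), 'width': np.float64(0.012)}
```

View pics/g5.png

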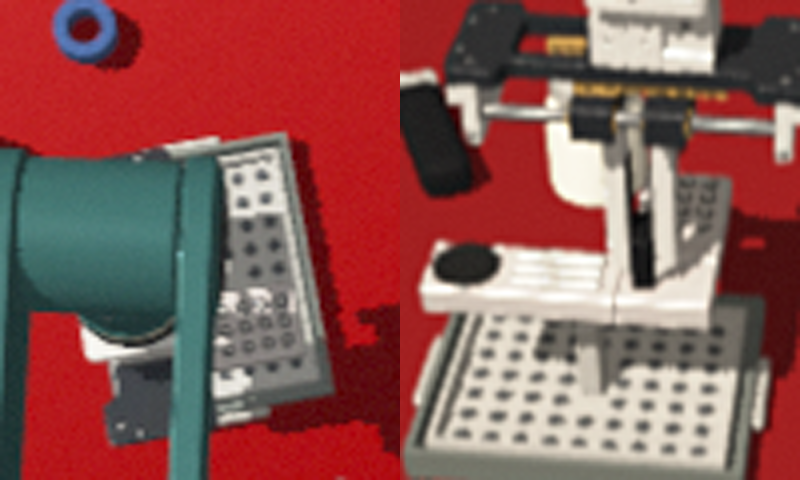

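Level module above the basket; pad at side px (202,196). I check the in-hand offset with the pad centre.

```bash
python3 - <<'E'
from h import *
o=robot.get_obs(); t=snap('side')
S=6;f=cv2.resize(t['frame'],None,fx=S,fy=S,interpolation=cv2.INTER_CUBIC)
m=(f.max(2)<110).astype(np.uint8); k=np.zeros_like(m); k[186*S:207*S,188*S:214*S]=1; m&=k
c=max(cv2.findContours(m,0,cv2.CHAIN_APPROX_NONE)[0],key=cv2.contourArea)
e=cv2.fitEllipse(c); u=(np.array(e[0])+.5)/S-.5; print(u,np.array(e[1])/S)
p=ray(t,u,.1143+.020)[0]*1000; d=p[:2]-np.array(o['tool_pos'][:2])*1000
a=o['ee_rot'][2]-np.pi/2; print('pad',p.round(1),'local from TCP',np.array([[np.cos(a),np.sin(a)],[-np.sin(a),np.cos(a)]])@d,'expected 100,3')
E
```

```text
[201.19567871 195.41335042] [10.16449547 16.48146057]
pad [668.7  75.1 134.3] local from TCP [100.38250463   5.40031741] expected 100,3
```

{"name": "step_arm", "arguments": {"plan": [[[1,0,-35,0.002,0],[1,0,-60,0.002,0],[1,0,-78,0.002,0],[1,0,-86,0.002,0],[1,0,-89,0.002,0],[1,0,-89,0.002,0],[1,0,-89,0.002,0],[1,0,-89,0.002,0]]]}}

```text
time: 11.08
tool_pos: [0.5745, 0.0502, 0.0544]
ee_rot: [3.138, 0.001, 1.784]
wrist_force: [0.4, 0.5, -2.8]
width: 0.0116
```

```bash
python3 - <<'E'
from h import *
o=robot.get_obs(); print({k:np.round(o[k],4) for k in('time','tool_pos','ee_rot','wrist_force','wrist_torque','width')})
t=snap('side')
g=cv2.resize(t['frame'][165:265,175:295],None,fx=6,fy=6,interpolation=cv2.INTER_CUBIC)
cv2.imwrite('pics/g6.png',g[...,::-1])
E
```

```text
{'time': np.float64(11.0833), 'tool_pos': array([0.5745, 0.0502, 0.0544]), 'ee_rot': array([3.1378e+00, 9.0000e-04, 1.7836e+00]), 'wrist_force': array([ 0.4277,  0.5232, -2.7788]), 'wrist_torque': array([-0.0502,  0.0144,  0.0164]), 'width': np.float64(0.0116)}
```

View pics/g6.png

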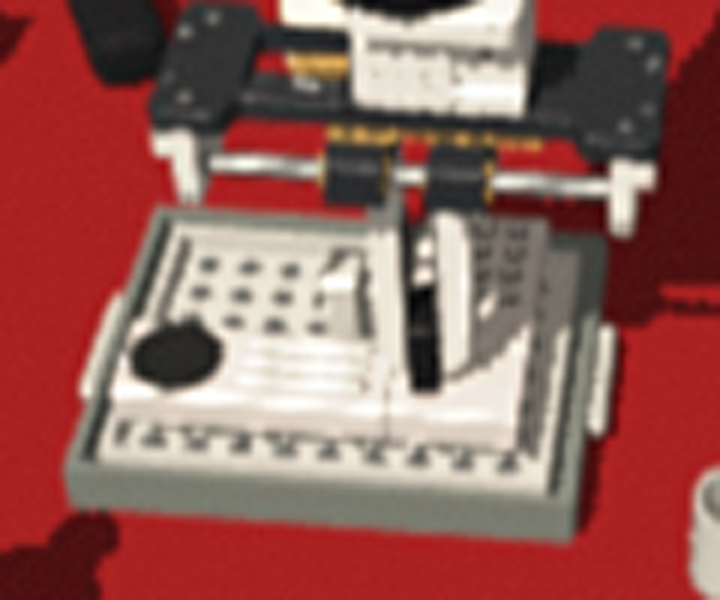

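Module hovers ~9 mm above the basket rim, properly oriented. Lower slowly.

{"name": "step_arm", "arguments": {"plan": [[[0,0,0,0,0],[0,0,-3,0,0],[0,0,-5,0,0],[0,0,-7,0,0],[0,0,-8,0,0],[0,0,-8,0,0],[0,0,-8,0,0]]]}}

```text
time: 11.72
tool_pos: [0.5729, 0.0503, 0.0441]
ee_rot: [-3.141, -0.0, 1.784]
wrist_force: [-0.1, -0.3, -3.9]
width: 0.0118
```

{"name": "step_arm", "arguments": {"plan": [[[0,0,-2,0,0],[0,0,-4,0,0],[0,0,-6,0,0],[0,0,-7,0,0],[0,0,-7,0,0],[0,0,-7,0,0]]]}}

```text
time: 12.22
tool_pos: [0.573, 0.0503, 0.0372]
ee_rot: [-3.141, -0.0, 1.784]
wrist_force: [-0.7, -0.1, -2.8]
width: 0.0119
```

{"name": "step_arm", "arguments": {"plan": [[[0,0,-1,0,0],[0,0,-2,0,0],[0,0,-3,0,0],[0,0,-3,0,0],[0,0,-3,0,0]]]}}

```text
time: 12.63
tool_pos: [0.5734, 0.0503, 0.0354]
ee_rot: [3.141, 0.0, 1.784]
wrist_force: [-2.0, -0.1, 3.3]
width: 0.012
```

Contact at 35.4 mm, exactly as predicted. Release, rise, and go toward the small module.

{"name": "step_arm", "arguments": {"plan": [[[0,0,0,0,30],[0,0,0,0,30],[0,0,0,0,30],[0,0,0,0,30],[0,0,20,0,30],[0,0,50,0,30],[0,0,80,0,50],[0,0,80,0,50]]]}}

```text
time: 13.3
tool_pos: [0.5773, 0.0504, 0.1217]
ee_rot: [3.129, 0.003, 1.784]
wrist_force: [0.5, 0.1, 1.2]
width: 0.0381
```

{"name": "step_arm", "arguments": {"plan": [[[-30,-28,0,0.003,60],[-60,-56,0,0.005,60],[-90,-84,0,0.005,60],[-115,-105,0,0.005,60],[-136,-124,0,0.005,60],[-136,-124,0,0.005,60],[-136,-124,0,0.005,60]]]}}

```text
time: 13.88
tool_pos: [0.4365, -0.0743, 0.1141]
ee_rot: [3.141, -0.0, 1.786]
wrist_force: [0.8, -0.2, 0.5]
width: 0.0563
```

```bash
python3 - <<'E'
from h import *
o=robot.get_obs(); print({k:np.round(o[k],4) for k in('time','tool_pos','ee_rot','wrist_force','wrist_torque','width')})
s=snap('top','_top2.png');t=snap('side')
f=cv2.resize(s['frame'][130:250,215:315],None,fx=4,fy=4,interpolation=cv2.INTER_CUBIC)
g=cv2.resize(t['frame'][150:270,270:370],None,fx=4,fy=4,interpolation=cv2.INTER_CUBIC)
cv2.imwrite('pics/g7.png',np.hstack([f,g])[...,::-1])
E
```

```text
{'time': np.float64(13.8833), 'tool_pos': array([ 0.4365, -0.0743,  0.1141]), 'ee_rot': array([ 3.1408, -0.    ,  1.7863]), 'wrist_force': array([ 0.7616, -0.2434,  0.5275]), 'wrist_torque': array([-0.0738,  0.0222, -0.0088]), 'width': np.float64(0.0563)}
```

View pics/g7.png

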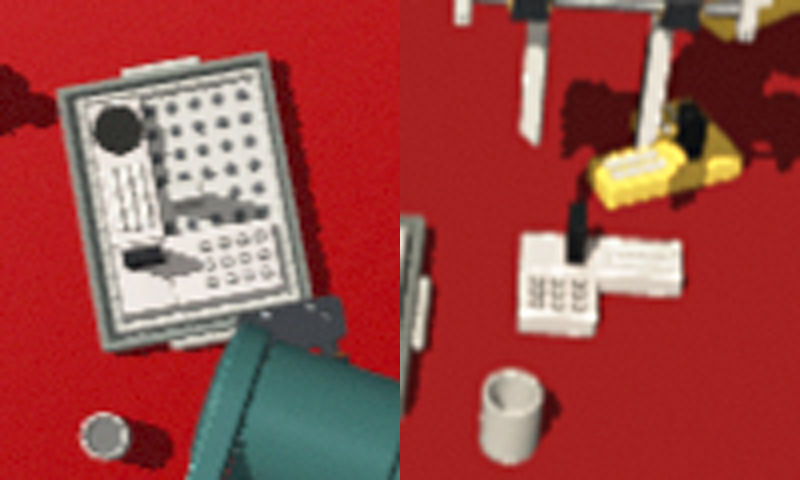

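Large module lies flat inside the basket. The fingers are above the grey small module's fin (side px ≈(414,208)), not the yellow one's. Grip it.

{"name": "step_arm", "arguments": {"plan": [[[0,1,-38,0.003,60],[0,1,-68,0.003,60],[0,1,-82,0.003,60],[0,1,-88,0.003,60],[0,1,-88,0.003,60],[0,1,-88,0.003,60]]]}}

```text
time: 14.48
tool_pos: [0.4381, -0.0723, 0.0268]
ee_rot: [3.141, 0.0, 1.793]
wrist_force: [-0.2, 0.3, 1.4]
width: 0.0568
```

{"name": "step_arm", "arguments": {"plan": [[[0,0,0,0,0],[0,0,0,0,0],[0,0,0,0,0],[0,0,0,0,0],[0,0,0,0,0],[0,0,0,0,0],[0,0,0,0,0]]]}}

```text
time: 15.07
tool_pos: [0.4371, -0.0727, 0.0265]
ee_rot: [3.141, 0.0, 1.792]
wrist_force: [1.1, -0.4, -0.3]
width: 0.0135
```

{"name": "step_arm", "arguments": {"plan": [[[0,0,5,0,0],[0,0,15,0,0],[0,0,35,0,0],[0,0,60,0,0],[0,0,90,0,0],[0,0,110,0,0],[0,0,110,0,0],[0,0,110,0,0]]]}}

```text
time: 15.73
tool_pos: [0.4378, -0.0729, 0.1375]
ee_rot: [3.139, 0.002, 1.792]
wrist_force: [0.0, -0.1, -3.5]
width: 0.0119
```

```bash
cat > bk2.py <<'E'
from h import *
import sys
s=snap('top'); im=cv2.imread('pics/_top2.png')[...,::-1]
f=cv2.resize(im,None,fx=4,fy=4,interpolation=cv2.INTER_CUBIC)
S=4
def blob(mask,x0,y0,x1,y1):
    k=np.zeros_like(mask);k[y0*S:y1*S,x0*S:x1*S]=1
    return (max(cv2.findContours(mask&k,0,cv2.CHAIN_APPROX_NONE)[0],key=cv2.contourArea).reshape(-1,2)+.5)/S-.5
d=(f.max(2)<75).astype(np.uint8)
p=blob(d,235,153,255,172); e=cv2.fitEllipse(p.astype(np.float32)); print('pad',e[0],e[1],(ray(s,e[0],.029)[0]*1000).round(1))
p=blob(d,243,189,257,199); r=cv2.minAreaRect(p.astype(np.float32)); print('fin',r[0],r[1],(ray(s,r[0],.060)[0]*1000).round(1))
E
python3 bk2.py
```

```text
pad (244.12213134765625, 162.14109802246094) (10.86755084991455, 11.192654609680176) [669.5  75.6  29. ]
fin (250.75440979003906, 194.08233642578125) (4.528422832489014, 9.978798866271973) [570.7  50.1  60. ]
```

Small module held (11.9 mm). Packed pad is measured at (669.5,75.6) against (669.6,74.6) expected. Carry the small module to (674,-7).

{"name": "step_arm", "arguments": {"plan": [[[35,10,0,-0.005,0],[75,20,0,-0.01,0],[115,31,0,-0.01,0],[155,42,0,-0.01,0],[195,53,0,-0.01,0],[225,62,0,-0.01,0],[237,66,0,-0.01,0],[237,66,0,-0.01,0]]]}}

```text
time: 16.45
tool_pos: [0.6747, -0.0053, 0.1312]
ee_rot: [-3.136, -0.002, 1.784]
wrist_force: [-0.3, -0.8, -2.8]
width: 0.012
```

{"name": "step_arm", "arguments": {"plan": [[[0,0,-20,0,0],[0,0,-45,0,0],[0,0,-65,0,0],[0,0,-75,0,0],[0,0,-80,0,0],[0,0,-80,0,0],[0,0,-80,0,0],[0,0,-80,0,0]]]}}

```text
time: 17.12
tool_pos: [0.6752, -0.0069, 0.0581]
ee_rot: [3.138, 0.001, 1.782]
wrist_force: [0.5, 0.6, -2.4]
width: 0.0116
```

```bash
python3 - <<'E'
from h import *
s=snap('top');t=snap('side')
o=robot.get_obs(); print({k:np.round(o[k],4) for k in('time','tool_pos','ee_rot','wrist_force','wrist_torque','width')})
f=cv2.resize(s['frame'][140:230,220:310],None,fx=4,fy=4,interpolation=cv2.INTER_CUBIC)
g=cv2.resize(t['frame'][180:270,180:290],None,fx=4,fy=4,interpolation=cv2.INTER_CUBIC)
cv2.imwrite('pics/g8.png',np.hstack([f,g])[...,::-1])
E
```

```text
{'time': np.float64(17.2167), 'tool_pos': array([ 0.6752, -0.0068,  0.0581]), 'ee_rot': array([3.1383e+00, 1.0000e-03, 1.7817e+00]), 'wrist_force': array([-0.2343, -0.402 , -3.0971]), 'wrist_torque': array([-0.0698,  0.0307, -0.0409]), 'width': np.float64(0.0117)}
```

View pics/g8.png

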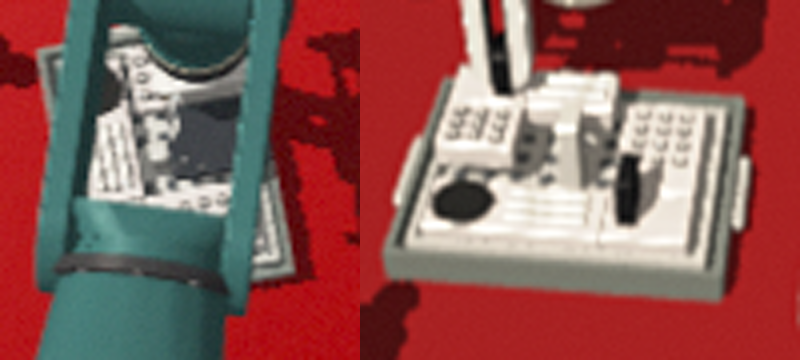

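The small module hovers above its slot, correctly oriented. Lower slowly.

{"name": "step_arm", "arguments": {"plan": [[[0,0,0,0,0],[0,0,-3,0,0],[0,0,-6,0,0],[0,0,-8,0,0],[0,0,-8,0,0],[0,0,-8,0,0]]]}}

```text
time: 17.72
tool_pos: [0.6738, -0.0066, 0.0477]
ee_rot: [-3.141, -0.0, 1.782]
wrist_force: [-0.1, -0.7, -2.8]
width: 0.0119
```

{"name": "step_arm", "arguments": {"plan": [[[0,0,-3,0,0],[0,0,-5,0,0],[0,0,-7,0,0],[0,0,-8,0,0],[0,0,-8,0,0],[0,0,-8,0,0]]]}}

```text
time: 18.22
tool_pos: [0.674, -0.0067, 0.0402]
ee_rot: [-3.141, -0.0, 1.782]
wrist_force: [-0.4, 0.2, -3.7]
width: 0.0117
```

Already below the rim and the other module's top without contact. Finish.

{"name": "step_arm", "arguments": {"plan": [[[0,0,-2,0,0],[0,0,-4,0,0],[0,0,-5,0,0],[0,0,-6,0,0],[0,0,-6,0,0],[0,0,-6,0,0]]]}}

```text
time: 18.72
tool_pos: [0.6742, -0.0067, 0.0356]
ee_rot: [3.141, 0.0, 1.782]
wrist_force: [-3.0, 0.4, 4.0]
width: 0.0113
```

{"name": "step_arm", "arguments": {"plan": [[[0,0,0,0,30],[0,0,0,0,30],[0,0,0,0,30],[0,0,0,0,30],[0,0,20,0,30],[0,0,50,0,30],[0,0,80,0,50],[0,0,80,0,50]]]}}

```text
time: 19.38
tool_pos: [0.6781, -0.007, 0.1224]
ee_rot: [3.129, 0.004, 1.782]
wrist_force: [-0.3, 0.7, 1.3]
width: 0.0384
```

{"name": "step_arm", "arguments": {"plan": [[[-38,14,0,0,70],[-76,28,0,0,70],[-114,42,0,0,70],[-152,55,0,0,70],[-190,69,0,0,70],[-220,80,0,0,70],[-232,84,0,0,70],[-232,84,0,0,70]]]}}

```text
time: 20.05
tool_pos: [0.4396, 0.0783, 0.114]
ee_rot: [-3.141, -0.0, 1.784]
wrist_force: [0.1, -0.5, -0.1]
width: 0.0655
```

```bash
python3 - <<'E'
from h import *
o=robot.get_obs(); print({k:np.round(o[k],4) for k in('time','tool_pos','ee_rot','wrist_force','width')})
s=snap('top');t=snap('side')
f=cv2.resize(s['frame'][140:260,220:310],None,fx=4,fy=4,interpolation=cv2.INTER_CUBIC)
g=cv2.resize(t['frame'][170:290,200:310],None,fx=4,fy=4,interpolation=cv2.INTER_CUBIC)
cv2.imwrite('pics/g9.png',np.hstack([f,g])[...,::-1])
E
```

```text
{'time': np.float64(20.05), 'tool_pos': array([0.4396, 0.0783, 0.114 ]), 'ee_rot': array([-3.1415e+00, -4.0000e-04,  1.7838e+00]), 'wrist_force': array([ 0.0592, -0.542 , -0.0772]), 'width': np.float64(0.0655)}
```

View pics/g9.png

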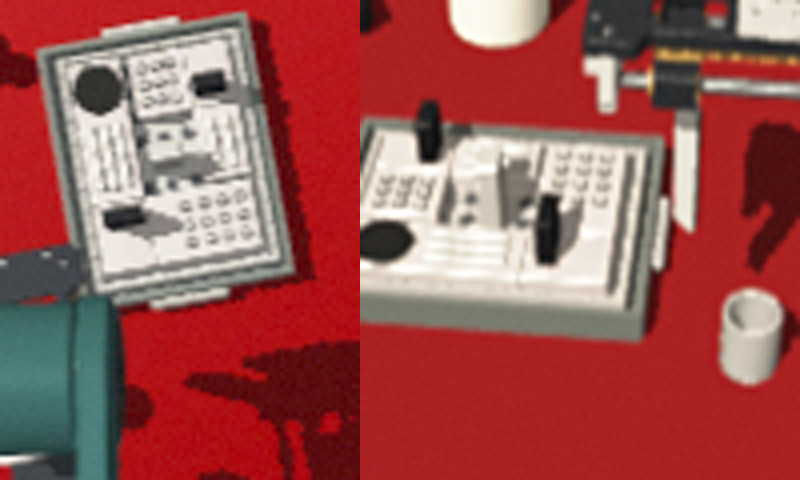

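Both modules lie flat side by side around the post. Cup rim is at side px ≈(298,248); I cross-check its position.

```bash
python3 - <<'E'
from h import *
t=snap('side'); print(ray(t,(298,247.5),.042)*1000)
print(proj(t,[[.442,.077,.042],[.442,.077,0]]))
E
```

```text
[[441.47699223  76.97719412  42.        ]]
[[297.77252977 247.45468008]
 [296.78719164 259.74491106]]
```

{"name": "step_arm", "arguments": {"plan": [[[2,-1,-38,0,58],[2,-1,-68,0,58],[2,-1,-90,0,58],[2,-1,-100,0,58],[2,-1,-103,0,58],[2,-1,-103,0,58],[2,-1,-103,0,58]]]}}

```text
time: 20.78
tool_pos: [0.4457, 0.0762, 0.0126]
ee_rot: [3.139, 0.0, 1.781]
wrist_force: [0.2, -0.6, -0.0]
width: 0.0548
```

{"name": "step_arm", "arguments": {"plan": [[[0,0,0,0,25],[0,0,0,0,25],[0,0,0,0,25],[0,0,0,0,25],[0,0,0,0,25],[0,0,0,0,25]]]}}

```text
time: 21.28
tool_pos: [0.4446, 0.0763, 0.0123]
ee_rot: [3.14, 0.0, 1.782]
wrist_force: [-0.5, -0.7, 5.7]
width: 0.0333
```

{"name": "step_arm", "arguments": {"plan": [[[0,0,5,0,25],[0,0,15,0,25],[0,0,35,0,25],[0,0,60,0,25],[0,0,90,0,25],[0,0,100,0,25],[0,0,100,0,25],[0,0,100,0,25]]]}}

```text
time: 21.95
tool_pos: [0.4441, 0.0764, 0.1112]
ee_rot: [3.141, 0.0, 1.782]
wrist_force: [-0.5, 0.1, -1.3]
width: 0.0339
```

Cup held (33.9 mm). Move over the pad at (669.5,75.3).

{"name": "step_arm", "arguments": {"plan": [[[30,0,0,0,25],[68,0,0,0,25],[106,0,0,0,25],[144,0,0,0,25],[182,-1,0,0,25],[212,-1,0,0,25],[225,-1,0,0,25],[225,-1,0,0,25]]]}}

```text
time: 22.62
tool_pos: [0.6698, 0.0749, 0.1064]
ee_rot: [-3.136, -0.001, 1.781]
wrist_force: [-0.4, 0.3, -1.0]
width: 0.0335
```

{"name": "step_arm", "arguments": {"plan": [[[0,0,-15,0,25],[0,0,-35,0,25],[0,0,-50,0,25],[0,0,-56,0,25],[0,0,-60,0,25],[0,0,-60,0,25],[0,0,-60,0,25]]]}}

```text
time: 23.2
tool_pos: [0.669, 0.0754, 0.0518]
ee_rot: [3.141, 0.0, 1.782]
wrist_force: [-0.1, -0.8, 0.8]
width: 0.0339
```

```bash
python3 - <<'E'
from h import *
t=snap('side')
o=robot.get_obs(); print({k:np.round(o[k],4) for k in('time','tool_pos','ee_rot','wrist_force','width')})
g=cv2.resize(t['frame'][160:260,170:290],None,fx=6,fy=6,interpolation=cv2.INTER_CUBIC)
cv2.imwrite('pics/g10.png',g[...,::-1])
p=o['tool_pos']; b=[p[0],p[1],p[2]-.0123]
print((proj(t,[b,[p[0],p[1],.029],[.6695,.0753,.029]])-[170,160])*6)
E
```

```text
{'time': np.float64(23.25), 'tool_pos': array([0.6695, 0.0754, 0.0525]), 'ee_rot': array([3.1398e+00, 3.0000e-04, 1.7818e+00]), 'wrist_force': array([ 0.6839, -0.5851, -1.4489]), 'width': np.float64(0.0334)}
[[211.97470457 395.41859999]
 [214.95456519 415.51422593]
 [215.03278534 415.39072851]]
```

View pics/g10.png

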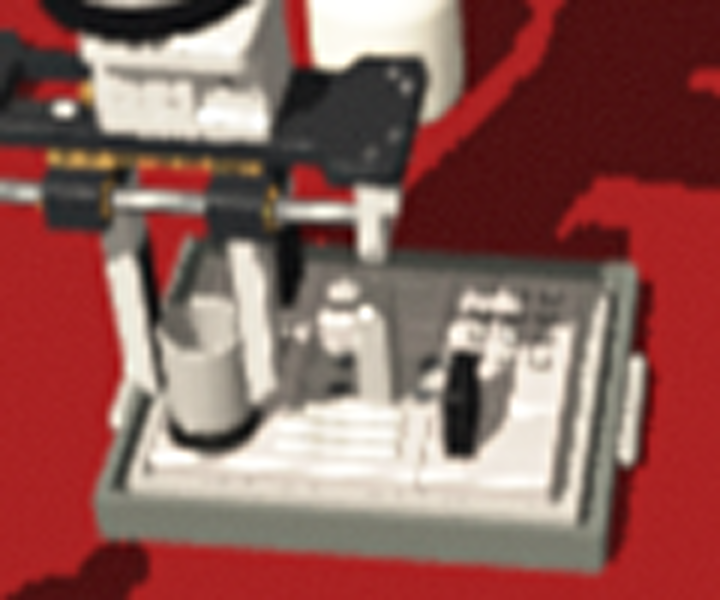

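Cup upright and centred just above the pad (px ≈(212,430)). Lower the last ~11 mm.

{"name": "step_arm", "arguments": {"plan": [[[0,0,-3,0,25],[0,0,-6,0,25],[0,0,-8,0,25],[0,0,-9,0,25],[0,0,-10,0,25],[0,0,-10,0,25],[0,0,-10,0,25]]]}}

```text
time: 23.83
tool_pos: [0.6691, 0.0753, 0.0414]
ee_rot: [3.141, 0.0, 1.782]
wrist_force: [-0.2, 0.6, -0.1]
width: 0.0334
```

{"name": "step_arm", "arguments": {"plan": [[[0,0,-1,0,25],[0,0,-2,0,25],[0,0,-2,0,25],[0,0,-2,0,25]]]}}

```text
time: 24.17
tool_pos: [0.6692, 0.0753, 0.0414]
ee_rot: [3.141, 0.0, 1.782]
wrist_force: [-4.2, 0.1, 5.9]
width: 0.0331
```

Contact (+6 N, z held at 41.4 as predicted). Release gently and rise.

{"name": "step_arm", "arguments": {"plan": [[[0,0,1,0,40],[0,0,1,0,48],[0,0,1,0,52],[0,0,1,0,52],[0,0,1,0,52],[0,0,1,0,52]]]}}

```text
time: 24.67
tool_pos: [0.669, 0.0753, 0.0399]
ee_rot: [-3.141, -0.0, 1.782]
wrist_force: [0.0, 0.5, 0.5]
width: 0.0489
```

{"name": "step_arm", "arguments": {"plan": [[[0,0,10,0,52],[0,0,30,0,52],[0,0,60,0,52],[0,0,90,0,52],[0,0,110,0,52],[0,0,110,0,52]]]}}

```text
time: 25.17
tool_pos: [0.6723, 0.0755, 0.1584]
ee_rot: [3.129, 0.002, 1.782]
wrist_force: [0.2, 0.2, -0.0]
width: 0.0483
```

{"name": "step_arm", "arguments": {"plan": [[[-40,0,0,0,52],[-80,0,0,0,52],[-120,0,0,0,52],[-160,0,0,0,52],[-200,0,0,0,52],[-240,0,0,0,52],[-260,0,0,0,52],[-260,0,0,0,52]]]}}

```text
time: 25.83
tool_pos: [0.4052, 0.0755, 0.1495]
ee_rot: [-3.14, -0.0, 1.783]
wrist_force: [-1.3, 0.5, -0.3]
width: 0.0492
```

```bash
python3 - <<'E'
from h import *
s=snap('top');t=snap('side')
o=robot.get_obs(); print({k:np.round(o[k],4) for k in('time','tool_pos','ee_rot','wrist_force','width')})
f=cv2.resize(s['frame'][120:260,170:360],None,fx=4,fy=4,interpolation=cv2.INTER_CUBIC)[:560,:400]
f=cv2.resize(s['frame'][120:260,180:280],None,fx=4,fy=4,interpolation=cv2.INTER_CUBIC)
g=cv2.resize(t['frame'][140:280,180:280],None,fx=4,fy=4,interpolation=cv2.INTER_CUBIC)
cv2.imwrite('pics/g11.png',np.hstack([f,g])[...,::-1])
E
```

```text
{'time': np.float64(25.9333), 'tool_pos': array([0.409 , 0.0753, 0.1501]), 'ee_rot': array([3.1404e+00, 3.0000e-04, 1.7819e+00]), 'wrist_force': array([ 0.8733,  0.0355, -0.3629]), 'width': np.float64(0.0487)}
```

View pics/g11.png

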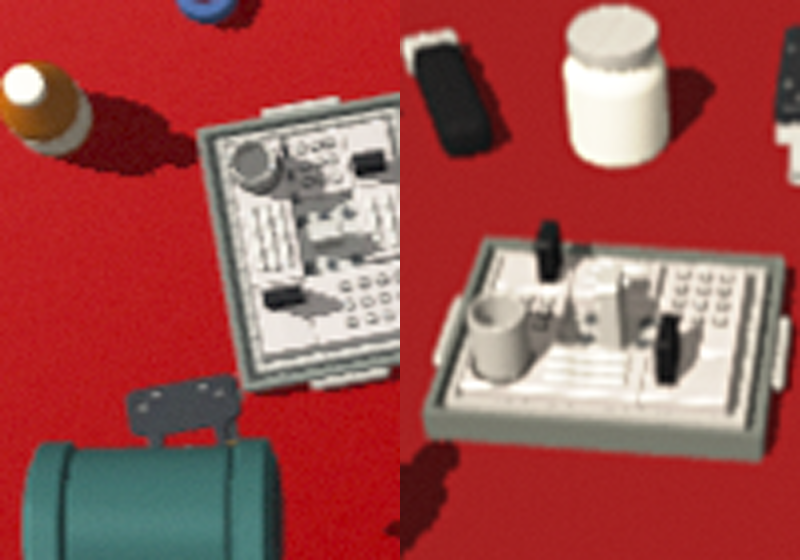

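The cup stands upright on the pad (top crop (254,163), side crop (497,340)). Both modules are flat around the post, the bottle and jar are upright, and the robot is clear. Handing in.

```bash
python3 -c "
from bench import robot
print(robot.close_job())"
```

```text
the job is handed in; nothing more can be done
None
```

The surgery set is back together and handed in at about 26 s of the 128 s allowed. I packed the basket, then the large module, then the small module, then the cup. Each was lowered until it touched and released before I picked up the next.

- **Seating:** every piece made contact at the height it should for lying flat (TCP at about 35.6, 35.4, 35.6 and 41.4 mm), with vertical contact forces of at most about 6 N. The module fins and the cup measured their expected widths in the gripper.
- **Final pictures:** both modules lie flat side by side around the post, and the cup stands upright on the rubber pad. The bottle and jar are still standing, the yellow look-alikes were not touched, and the arm is clear.
- **Disagreement:** with the large module in the gripper, the side camera put its pad about 2.4 mm further along the module's y than the gripper reading did. I kept to a small correction. The packed pad then measured within about 1 mm of where it should be, and the module went in without any sideways force.

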